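# Shut and pin the drill jig

### The arm

A 6-joint arm with a two-finger parallel gripper is mounted at the origin on the work surface. World frame = base frame: x ahead of the robot, y to its left, z up, the work surface at z = 0. Lengths are in m, angles in rad, forces in N, time in s.
With the tool pointing down it reaches from about 0.25 to 0.775 m from the base axis. Payload 4 kg.
Tool frame: the origin (TCP) lies at the very end of the fingers, on their centre line; the grasp point (between the pads) lies 19 mm behind it; z points along the fingers, y is the direction in which the jaws open and shut (so a half turn about z gives the same grasp; the last joint's range is limited). The gripper opens to 94 mm and grips with 3 to 60 N. Pads are 16 mm wide; open, the fingers measure 119 mm over their backs; the gripper's body (75 mm by 177 mm) begins 78 mm behind the grasp point.
Start: joints at [1.022, 0.087, 1.371, -0, 1.684, -0.103], TCP at [0.237, 0.496, 0.206] pointing down, gripper open.
Joint ranges: [-3.1, 3.1], [-0.76, 2.03], [0.27, 2.55], [-1.08, 4.22], [0.17, 2.65], [-2.57, 2.57]. Speed limits (rad/s): [2.79, 2.79, 3.14, 3.14, 3.14, 3.14].

### API

Orientations are given as [roll, pitch, yaw] about the fixed x, y, z axes, in that order (R = Rz(yaw) Ry(pitch) Rx(roll)).
In Python, from bench import robot, cams, models gives the robot as it stands.
- The arm moves only by the tool step_arm, never from a script. Its argument "series" is a list of rows, each a list of 5 numbers: the gripper command: -1 is shut, 1 is fully open, values between are in proportion, then the shift along the tool's x, y, z in mm, then the turn about the tool's z in degrees. A call has 1 to 20 rows; each row is the pose to reach, as a shift and turn from the pose commanded when the call began, along the tool's axes at that moment; what a row does not reach only later rows make up. A row lasts 1/8 s, in which the tool goes at most 62.5 mm and 10.7 degrees, less where a joint would pass 70% of its speed; a pose out of reach is approached as far as the arm can. A call with a gripper value outside its range is refused whole. The fingers move at their own pace and stop on an object; the grip force is fixed at half the most. Time passes only in rows, so rows that repeat a pose let the fingers close. It gives the time, the measured TCP pose, the force and the opening at its end, in the units of the state.
- robot.get_obs(): the state, without advancing time (a new reading comes with each control period).
- cams.snapshot(name): name is "side" or "top" or "wrist"; returns a dict with "pixels" (384x512x3 uint8, red, green, blue), "fov_y" (degrees; the focal length in pixels is half the picture's height over the tangent of half this angle, whatever the lens; pixels are square), "cx", "cy" (the principal point, pixels), "R" (3x3) and "t" (3): a world point X has camera coordinates R X + t. Camera axes: x right, y down, z forward; pixel columns grow to the right and rows downward; lengths in m; the calibration is good to about 2 mm. The wrist camera is an equidistant fisheye: a pixel r from the principal point sees the ray r / f radians off the axis. A picture is of the moment at which its call begins. There is no depth.
- robot.close_job(): hands the job in, once; it reports no verdict.
Trained networks look in a picture, given as the dict that the camera call returned (one of the last four; its "shot" number tells which), for a name from the list of things; names that differ only in an ending like _2 or _b are one class to them, and where a whole thing is asked for, a point or a joint stands for the part that bears it (a point fixed in the world has none). Each returns a list of dicts, best first, with "p" (0 to 1); they miss things now and then, are a little off and sometimes report something else, mostly with a low value. They report only what shows in the picture. A call takes as long as a camera call. They do not tell look-alikes from the thing itself.
- models.find_in(picture, label): "position" ([x, y, z] in m, in world coordinates, good to about 4 mm: the middle of the surface that is visible of it).
- models.pinpoint(picture, label): "position" ([x, y, z] in m, in world coordinates, good to about 4 mm: a listed point, or the origin of a listed thing).
The state is a dict: "time": time; "joint_positions": joint angles; "qvel": joint speeds; "joint_torque": joint torques, N m; "tool_pos": TCP position; "ee_rot": TCP orientation; "wrist_force": force on the tool from outside, world axes, zero at the start; "wrist_torque": the same for the moment, N m; "width": finger opening in m.
Only numpy, scipy, OpenCV 4.12 (cv2) and the standard library are available. Lean on these libraries where they do the work, as an engineer would, in place of code of your own. Each camera call takes 0.05 s, during which the arm holds its last target. There are 200 camera calls.

### The job

Close the hinged leaf of the tilted drill jig: push it down (the red pad is the place to push), firmly but without hammering it, until the spring catch clicks over its nose and keeps it shut by itself with your hand off it. Then take the orange-handled lock pin from its green block and push it fully home, collar against the leaf, through the leaf and into the jig body, and let go. Do not disturb the V-block, wrench or oil bottle.

Things in the scene. Friction and masses are not known exactly. Their poses are not given: they have to be found in the camera images.
- jig: Dark steel drill jig on a steel sine plate (215 x 130 mm), fixed. Origin under the base plate; z up, x to the high, hinged end. Its flat face slopes down 32 degrees towards -x (the robot), so its normal leans 32 degrees from vertical. Beyond the low end a blue catch post, 40 mm wide, rises 12 mm above the shut leaf; its near side is 41 mm from the leaf pad's centre, its brass spring ball 22 mm.
- jig_hole (a point): Centre of the mouth of the 13 mm hole in the jig body for the lock pin, on the sloping face (40 mm deep, right through, square to the face). It lies under the leaf; its point axes are the jig's, not tilted.
- leaf (a joint): Angle of the aluminium leaf, rad: 0 shut on the jig face, 1.25 fully open; starts half open. A spring (0.5 N m/rad, rest at 1.0) opens it against hinge friction (0.2 N m): let go unlatched it springs back to about 0.3. The ball meets the nose near 0.08; forcing it past takes up to about 20 N at the pad, then the force drops and the leaf lands on its stop at 0 and stays.
- leaf_hinge (a point): Middle of the hinge axis at the jig's high end, 68 mm along jig x and 144 mm above the bench. Axes move with the leaf: -x runs from the hinge along the leaf to its nose, y is the hinge axis, z is square to the leaf, out of its upper face. Opening turns the leaf by the joint angle about +y.
- leaf_pad (a point): Centre of the red pad (30 x 34 mm) on the upper face of the leaf by its free end, 147 mm from the hinge axis and 4 mm above it in the leaf's frame; same axes as leaf_hinge. The leaf is 8 mm thick, 100 mm wide; its nose ends 172 mm from the hinge. When shut, the pad is 70 mm above the bench.
- leaf_hole (a point): Centre of the 13 mm lock pin hole at the leaf's upper face, 128 mm from the hinge and 30 mm towards leaf +y, a plain hole (the three brass-rimmed bushings are not it); same axes as leaf_hinge. When shut it lines up with jig_hole, and the hole's axis is the leaf's z, 32 degrees from vertical; its mouth is then 80 mm above the bench.
- pin: Loose lock pin, 90 mm long, 60 g: 10 mm steel shank 40 mm long with an 8 mm tapered tip, a 20 mm collar 5 mm thick, then a round orange handle 15 mm across and 45 mm long. Origin at the tip, z along the pin towards the handle. It stands upright in the green block, collar on the block's top.
- pin_collar (a point): Centre of the underside of the pin's collar, 40 mm above the tip; it touches the leaf when the pin is fully home.
- pin_block: Green block 70 x 70 x 45 mm tall, fixed, with a 13 mm hole in its middle in which the pin stands. Origin at the centre of its underside. Left or right of the jig.
- v_block: Loose steel V-block 70 x 60 x 45 mm, a bystander, on the other side of the jig. Origin at the centre of its underside.
- wrench: Loose wrench 180 mm long lying on the bench behind the jig, a bystander; origin at its middle on the bench.
- oil_bottle: Loose yellow oil bottle, 56 mm across, 150 mm tall, a bystander behind the jig to one side. Origin at the centre of its base.
Mind the look-alikes: they are no part of the job. Of the things that look like the pin, take the one that is farthest to the robot's right at the start.

How it is judged:
On the way, in this order (a step that is already met when the one before it is completed fails the run):
1. the leaf is shut and the catch alone holds it, the robot off the jig (value of joint leaf below 0.035 rad and contact force between each of the arm, the fingers and jig below 0.3 N), for 0.3 s.
2. the lock pin is fully home through leaf and jig (value of joint leaf below 0.035 rad and distance between pin_collar and leaf_hole below 0.006 m and angle between the z axis of pin and the z axis of leaf_hole, either way round below 0.12 rad), for 0.2 s.
At the end, for the whole second after the job is handed in: The leaf is shut (within 0.035 rad) and the pin stands in its hole through leaf and jig, collar within 6 mm of the leaf hole's mouth and within 0.12 rad of the hole's axis, released and at rest (all of step 2 and linear speed of pin below 0.02 m/s and contact force between the fingers and pin below 0.2 N); the robot touches nothing.
It fails at once if the leaf is hammered or forced (over 90 N) (contact force between the fingers and jig above 90 N).
It fails at once if the v block is moved more than 30 mm (distance of v_block from where it was at the start of the episode above 0.03 m).
It fails at once if the wrench is moved more than 30 mm (distance of wrench from where it was at the start of the episode above 0.03 m).
It fails at once if the oil bottle is moved more than 30 mm (distance of oil_bottle from where it was at the start of the episode above 0.03 m).
It also fails if it takes over 54 s, if anything falls off the work surface, if the arm or the gripper's body presses on something with over 40 N, if the wrist force passes 120 N, or if a joint passes its speed limit or range.

## Working session

There is one attempt and no reset: what is moved stays moved. The work goes in short steps, Python scripts to look and compute and a tool call to move; the robot and the scene stay as the last step left them, time stands still between calls to the robot, and variables do not carry over. Pictures are saved under pics/ and viewed, about 8 in all and at most 12, crops included, and the job is handed in when it is done.

Besides the shell and the picture viewer there is one more tool, called by a JSON object that holds its "fn" and its "kwargs". step_arm: Moves the arm, as the interface text tells. Its arguments: {"type":"object","properties":{"series":{"type":"array","items":{"type":"array","items":{"type":"number"}}}},"required":["series"]}

```bash
mkdir -p pics; ls; python3 - <<'E'
from bench import robot,cams,models
import cv2,numpy as np
o=robot.get_obs();print({k:np.round(v,3).tolist() for k,v in o.items()})
ims=[]
for n in ["top","side"]:
    s=cams.snapshot(n);ims.append(s["pixels"])
    print(n,s["fov_y"],s["cx"],s["cy"],np.round(s["R"],3).tolist(),np.round(s["t"],3).tolist())
    for l in ["jig","jig_hole","leaf_hinge","leaf_pad","leaf_hole","pin","pin_collar","pin_block","v_block","wrench","oil_bottle"]:
        print(l,[(np.round(d["position"],3).tolist(),round(d["p"],2)) for d in models.pinpoint(s,l)][:4])
    cv2.imwrite(f"pics/{n}0.png",s["pixels"][:,:,::-1])
E
```

```text
pics
{'time': 0.0, 'joint_positions': [1.022, 0.088, 1.372, 0.0, 1.684, -0.103], 'qvel': [0.001, -0.001, 0.001, -0.0, -0.001, -0.0], 'joint_torque': [-0.001, -34.018, -30.242, 0.072, 0.033, -0.0], 'tool_pos': [0.237, 0.496, 0.204], 'ee_rot': [-3.139, -0.0, 2.696], 'wrist_force': [-0.027, 0.029, 0.346], 'wrist_torque': [0.065, 0.026, -0.035], 'width': 0.094}
top 45.45462685481239 253.71922863418342 196.9032158030847 [[0.0, -1.0, -0.015], [-0.994, 0.002, -0.109], [0.109, 0.015, -0.994]] [0.035, 0.618, 1.222]
jig []
jig_hole [([0.499, 0.071, 0.075], 0.79), ([0.487, 0.067, 0.192], 0.32)]
leaf_hinge [([0.608, 0.07, 0.146], 0.91)]
leaf_pad []
leaf_hole [([0.485, 0.065, 0.195], 0.66), ([0.75, -0.086, 0.003], 0.4)]
pin [([0.505, 0.278, 0.001], 0.61), ([0.448, 0.38, 0.002], 0.53), ([0.506, 0.363, 0.001], 0.52)]
pin_collar [([0.448, 0.38, 0.042], 0.55), ([0.503, 0.361, 0.038], 0.5), ([0.503, 0.277, 0.043], 0.49), ([0.526, -0.338, 0.002], 0.24)]
pin_block [([0.506, 0.275, 0.002], 0.94)]
v_block [([0.527, -0.335, 0.001], 0.71)]
wrench [([0.752, -0.087, 0.004], 0.91)]
oil_bottle [([0.686, 0.259, -0.0], 0.84)]
side 45.57669755111307 252.56345932436682 195.83491870685864 [[-0.94, -0.34, -0.009], [-0.212, 0.606, -0.767], [0.266, -0.719, -0.642]] [0.596, 0.219, 1.193]
jig [([0.546, 0.055, 0.002], 0.98)]
jig_hole [([0.497, 0.074, 0.076], 0.92)]
leaf_hinge [([0.612, 0.072, 0.144], 0.85)]
leaf_pad [([0.478, 0.034, 0.201], 0.88)]
leaf_hole [([0.486, 0.066, 0.194], 0.83)]
pin [([0.504, 0.277, 0.044], 0.57), ([0.501, 0.28, 0.001], 0.56), ([0.449, 0.378, -0.002], 0.54), ([0.504, 0.365, 0.002], 0.45)]
pin_collar [([0.502, 0.275, 0.043], 0.68), ([0.476, 0.368, 0.026], 0.59), ([0.465, 0.408, 0.017], 0.59)]
pin_block [([0.504, 0.28, -0.001], 0.72), ([0.526, -0.334, -0.001], 0.68)]
v_block [([0.526, -0.335, -0.001], 0.57)]
wrench [([0.748, -0.089, -0.001], 0.59)]
oil_bottle [([0.696, 0.268, -0.0], 0.6)]
```

View pics/top0.png

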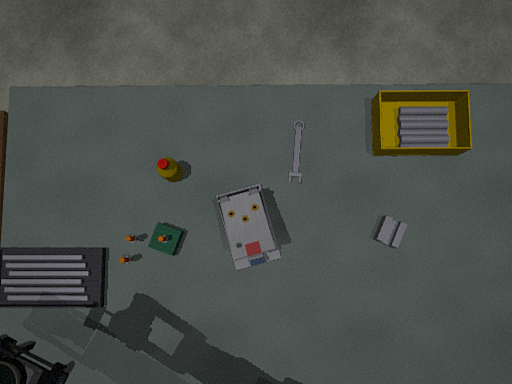

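View pics/side0.png

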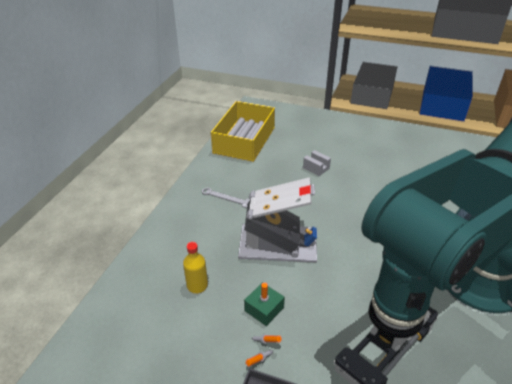

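Pin look-alikes, by top-view pixel: one upright in the green block at (162,238), and two lying loose at (132,238) and (125,259). +y is image-left, so the one farthest to the robot's right is the upright pin at y≈0.277. It also matches the description. Next I fit the jig pose and check the choice in a crop.

```bash
cat > h.py <<'E'
import numpy as np,cv2
from scipy.optimize import least_squares
from scipy.spatial.transform import Rotation as Ro
A=np.radians(32)
def local(p,a,P):   # leaf-frame point p at leaf angle a -> world; P=(ox,oy,yaw)
    b=A-a            # leaf frame: slope (-x goes down by b)
    x=68e-3+p[0]*np.cos(b)-p[2]*np.sin(b); z=.144+p[0]*np.sin(b)+p[2]*np.cos(b)
    c,s=np.cos(P[2]),np.sin(P[2])
    return np.array([P[0]+c*x-s*p[1],P[1]+s*x+c*p[1],z])
PT=dict(leaf_hinge=(0,0,0),leaf_pad=(-.147,0,.004),leaf_hole=(-.128,.03,.004))
def model(l,P,a):
    if l=="jig_hole": return local((-.128,.03,-.004),0,P)
    if l=="jig": return np.array([P[0],P[1],0])
    return local(PT[l],a,P)
def fit(obs):
    f=lambda q:np.concatenate([model(l,q[:3],q[3])-m for l,m in obs])*1e3
    r=least_squares(f,[.546,.055,.2,.8],loss="soft_l1",f_scale=4)
    return r.x,f(r.x).reshape(-1,3)
def proj(s,X):
    c=np.array(s["R"])@X+np.array(s["t"]);f=s["pixels"].shape[0]/2/np.tan(np.radians(s["fov_y"])/2)
    return np.array([s["cx"]+f*c[0]/c[2],s["cy"]+f*c[1]/c[2]])
E
python3 - <<'E'
from bench import cams,models
from h import *
obs=[("jig_hole",(.499,.071,.075)),("leaf_hinge",(.608,.07,.146)),("leaf_hole",(.485,.065,.195)),("jig",(.546,.055,.002)),("jig_hole",(.497,.074,.076)),("leaf_hinge",(.612,.072,.144)),("leaf_pad",(.478,.034,.201)),("leaf_hole",(.486,.066,.194))]
q,r=fit(obs);print(q,np.round(r,1).tolist())
out=[]
for n in ["side","top"]:
    s=cams.snapshot(n);im=s["pixels"][:,:,::-1].copy();K=5
    c=proj(s,model("leaf_hole",q,q[3])*.5+np.array([.505,.277,.06])*.5).astype(int)
    x0,y0=c[0]-76,c[1]-55
    big=cv2.resize(im[y0:y0+110,x0:x0+152],None,fx=K,fy=K,interpolation=cv2.INTER_CUBIC)
    for X in [local((x,y,.004),q[3],q) for x in (-.172,) for y in (-.05,.05)]+[model(l,q,q[3]) for l in ("leaf_pad","leaf_hole","leaf_hinge")]+[np.array([.505,.277,.09]),np.array([.505,.277,.045])]:
        p=((proj(s,X)-[x0,y0]+.5)*K).astype(int); cv2.drawMarker(big,tuple(map(int,p)),(255,0,255),0,14,1)
    out.append(cv2.resize(big,(760,550)))
cv2.imwrite("pics/c1.png",cv2.resize(np.vstack(out),(415,600)) )
E
```

```text
[0.54349917 0.05271215 0.28274131 0.92653047] [[-0.8, -0.2, -2.2], [0.8, 1.7, -2.0], [2.1, 2.6, -1.2], [-2.5, -2.3, -2.0], [1.2, -3.2, -3.2], [-3.2, -0.3, 0.0], [0.5, -0.2, -0.4], [1.1, 1.6, -0.2]]
```

View pics/c1.png

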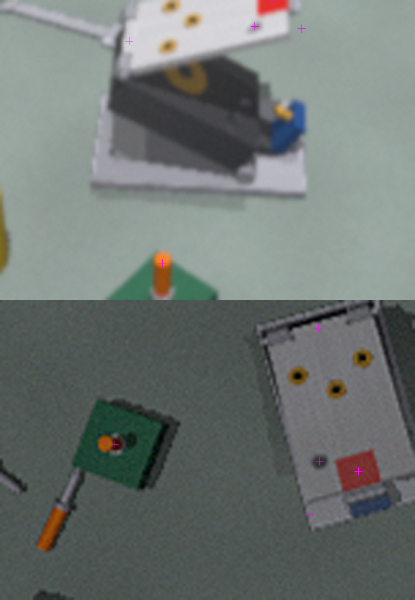

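The crop confirms that the upright pin in the green block (side crop 162,260) is the one to take. The fitted jig markers land on the leaf hole and the pad. Now I rise, swing over to the pad and turn the jaws parallel to the hinge.

{"fn": "step_arm", "kwargs": {"series": [[-1, 0, 0, -50, 0], [-1, -20, -15, -100, -5], [-1, -60, -45, -100, -9], [-1, -100, -75, -100, -13], [-1, -140, -105, -100, -18], [-1, -180, -135, -100, -22], [-1, -220, -165, -100, -26], [-1, -260, -195, -100, -30], [-1, -300, -225, -100, -34], [-1, -340, -255, -90, -38], [-1, -380, -285, -80, -42], [-1, -418, -312, -76, -42], [-1, -418, -312, -76, -42]]}}

```text
time: 2.92
tool_pos: [0.4803, 0.0321, 0.2802]
ee_rot: [3.141, -0.002, -2.859]
wrist_force: [-0.1, 0.5, 0.5]
width: 0.0003
```

{"fn": "step_arm", "kwargs": {"series": [[-1, 0, 0, 30, 0], [-1, 0, 0, 55, 0], [-1, 0, 0, 63, 0], [-1, 0, 0, 71, 0], [-1, 1, 0, 79, 0], [-1, 2, 0, 87, 0], [-1, 3, 0, 97, 0], [-1, 5, 0, 107, 0], [-1, 6, 0, 117, 0], [-1, 6, 0, 127, 0], [-1, 6, 0, 137, 0], [-1, 5, 0, 147, 0], [-1, 4, 0, 157, 0], [-1, 3, 0, 167, 0], [-1, 2, 0, 177, 0], [-1, 1, 0, 184, 0], [-1, 0, 0, 190, 0], [-1, 0, 0, 190, 0]]}}

```text
time: 5.18
tool_pos: [0.4792, 0.0345, 0.0907]
ee_rot: [3.141, -0.002, -2.854]
wrist_force: [-0.0, 0.6, 1.5]
width: 0.0004
```

{"fn": "step_arm", "kwargs": {"series": [[-1, -1, 0, 3, 0], [-1, -1, 0, 6, 0], [-1, -1, 0, 8, 0], [-1, -1, 0, 10, 0]]}}

```text
time: 5.68
tool_pos: [0.4815, 0.0349, 0.0825]
ee_rot: [-3.141, 0.002, -2.854]
wrist_force: [-1.4, 0.1, 11.5]
width: 0.0006
```

```bash
python3 - <<'E'
from bench import cams,robot
import cv2
print(robot.get_obs()["wrist_force"])
s=cams.snapshot("side");im=s["pixels"][:,:,::-1]
cv2.imwrite("pics/s2.png",cv2.resize(im[150:280,200:360],None,fx=4,fy=4))
E
```

```text
[-1.35293636  0.10298328 11.45405074]
```

View pics/s2.png

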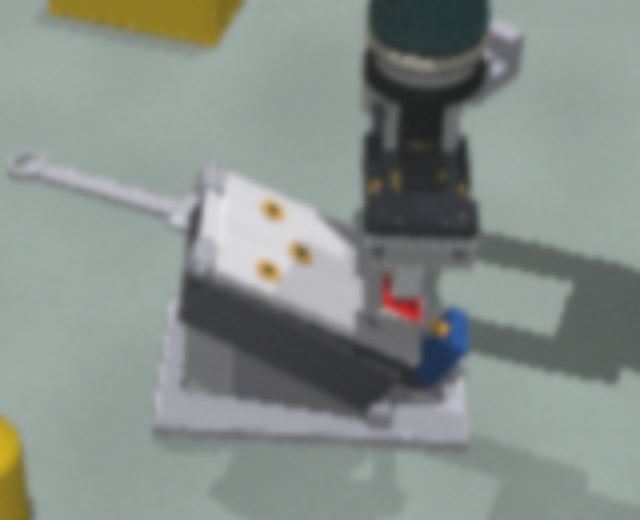

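The leaf is nearly shut, with the fingers on the red pad (crop 400,300) and the nose at the brass ball (440,325). I keep pressing gently.

{"fn": "step_arm", "kwargs": {"series": [[-1, 0, 0, 2, 0], [-1, 0, 0, 4, 0], [-1, 0, 0, 6, 0], [-1, 0, 0, 8, 0], [-1, 0, 0, 10, 0], [-1, 0, 0, 11, 0], [-1, 0, 0, 12, 0]]}}

```text
time: 6.6
tool_pos: [0.4808, 0.0347, 0.0696]
ee_rot: [-3.141, 0.0, -2.854]
wrist_force: [-0.3, 0.0, 9.9]
width: 0.0006
```

{"fn": "step_arm", "kwargs": {"series": [[-1, 0, 0, 2, 0], [-1, 0, 0, 4, 0], [-1, 0, 0, 4, 0]]}}

```text
time: 6.98
tool_pos: [0.4813, 0.0348, 0.069]
ee_rot: [-3.141, 0.002, -2.854]
wrist_force: [-5.0, 0.3, 19.8]
width: 0.0004
```

The force climbs with almost no movement, so the leaf is on its stop. I lift off and let it rest.

{"fn": "step_arm", "kwargs": {"series": [[-1, 0, 0, -8, 0], [-1, 0, 0, -30, 0], [-1, 0, 0, -70, 0], [-1, 40, 0, -130, 0], [-1, 80, 60, -170, 0], [-1, 80, 120, -170, 0], [-1, 80, 170, -170, 0], [-1, 60, 210, -170, 0]]}}

```text
time: 7.98
tool_pos: [0.3619, 0.2207, 0.2353]
ee_rot: [-3.141, -0.0, -2.853]
wrist_force: [1.5, -0.1, 0.4]
width: 0.0003
```

```bash
python3 - <<'E'
from bench import cams,models,robot
from h import *
obs=[];pins=[]
for n in ["side","top","wrist"]:
    s=cams.snapshot(n)
    for l in ["jig_hole","leaf_hinge","leaf_pad","leaf_hole","jig"]:
        for d in models.pinpoint(s,l)[:1]:
            if d["p"]>.5: obs.append((l,np.array(d["position"])));print(n,l,np.round(d["position"],4),round(d["p"],2))
    for l in ["pin","pin_collar","pin_block"]:
        print(n,l,[(np.round(d["position"],4).tolist(),round(d["p"],2)) for d in models.pinpoint(s,l)[:3]])
    if n!="wrist":cv2.imwrite(f"pics/{n}3.png",s["pixels"][:,:,::-1])
    else: np.savez("w3.npz",**s);cv2.imwrite("pics/w3.png",s["pixels"][:,:,::-1])
q,r=fit(obs);print(q);np.save("q.npy",q);print(np.round(r,1).tolist())
print(model("leaf_hole",q,0))
E
```

```text
side jig_hole [0.4976 0.073  0.0721] 0.76
side leaf_hinge [0.6114 0.0726 0.1448] 0.6
side leaf_pad [0.4895 0.0351 0.071 ] 0.56
side leaf_hole [0.4951 0.0698 0.0802] 0.65
side jig [ 0.549   0.0542 -0.0014] 0.9
side pin [([0.5043, 0.2779, 0.0043], 0.7), ([0.4799, 0.3203, 0.0134], 0.46)]
side pin_collar [([0.4801, 0.4131, 0.0078], 0.58), ([0.5022, 0.2766, 0.0442], 0.54), ([0.4469, 0.3327, 0.0083], 0.47)]
side pin_block [([0.5032, 0.2774, -0.0029], 0.87), ([0.5263, -0.3345, 0.0008], 0.19)]
top jig_hole [0.5016 0.0709 0.0737] 0.98
top leaf_hinge [0.6082 0.072  0.1464] 0.81
top leaf_pad [0.545  0.051  0.0024] 0.63
top leaf_hole [0.6108 0.0715 0.143 ] 0.74
top jig [0.5419 0.0521 0.0006] 0.85
top pin [([0.4854, 0.3203, 0.0132], 0.72), ([0.4542, 0.3821, 0.0132], 0.71), ([0.5047, 0.2779, 0.0021], 0.4)]
top pin_collar [([0.499, 0.0702, 0.0741], 0.73), ([0.4454, 0.3369, 0.0092], 0.64), ([0.4788, 0.4172, 0.0071], 0.6)]
top pin_block [([0.5039, 0.2756, 0.0019], 0.74), ([0.5003, 0.0732, 0.074], 0.22)]
wrist jig_hole [0.4985 0.0737 0.0763] 0.94
wrist leaf_hinge [0.6129 0.0757 0.1413] 0.71
wrist leaf_hole [0.4996 0.0701 0.0821] 0.63
wrist jig [0.5453 0.0522 0.0032] 0.89
wrist pin [([0.4546, 0.3811, 0.0094], 0.47)]
wrist pin_collar [([0.4769, 0.4126, 0.0079], 0.55)]
wrist pin_block []
[ 0.54635659  0.05396513  0.2853944  -0.00328553]
[[3.4, -1.1, 0.7], [0.2, 0.5, -0.8], [0.7, 2.4, -1.9], [2.1, 1.0, -1.0], [-2.6, -0.2, 1.4], [-0.6, 1.0, -0.9], [3.4, 1.1, -2.4], [-54.8, -13.5, 66.7], [-113.6, -0.7, -63.8], [4.5, 1.9, -0.6], [2.5, -1.8, -3.5], [-1.3, -2.6, 2.7], [-2.4, 0.7, -2.9], [1.1, 1.8, -3.2]]
[0.49696664 0.07073856 0.07956253]
```

View pics/w3.png

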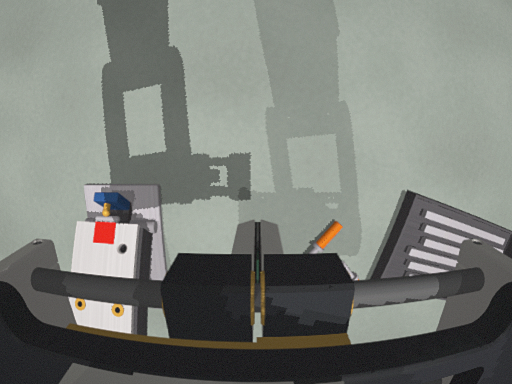

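The catch holds: the leaf angle fits to about 0. The wrist view shows the red pad at (104,232), the plain hole at (122,248) and the catch over the nose at (110,200). Now I measure the hole and the pin handle more precisely from pixels.

```bash
cat >> h.py <<'E'
def ray(s,u,wrist=False):
    R,t=np.array(s["R"]),np.array(s["t"]);f=s["pixels"].shape[0]/2/np.tan(np.radians(s["fov_y"])/2)
    d=(np.array(u,float)-[s["cx"],s["cy"]])/f
    if wrist:
        th=np.linalg.norm(d);v=np.array([*(d/th*np.sin(th)),np.cos(th)])
    else: v=np.array([d[0],d[1],1])
    return -R.T@t, R.T@v/np.linalg.norm(v)
def tri(rays):
    M=np.zeros((3,3));b=np.zeros(3)
    for o,v in rays:
        P=np.eye(3)-np.outer(v,v);M+=P;b+=P@o
    return np.linalg.solve(M,b)
def onz(r,z): return r[0]+r[1]*(z-r[0][2])/r[1][2]
def blob(mask,near,rad):
    n,_,st,c=cv2.connectedComponentsWithStats(mask.astype(np.uint8))
    k=[(np.hypot(*(c[i]-near)),i) for i in range(1,n) if st[i,4]>3]
    d,i=min(k,default=(1e9,0)); return (c[i],st[i,4]) if d<rad else (None,0)
E
python3 - <<'E'
from bench import cams,robot
from h import *
q=np.load("q.npy");H=model("leaf_hole",q,0);hr=[];pr=[];rr=[]
for n in ["side","top"]:
    s=cams.snapshot(n);im=s["pixels"].astype(int);r,g,b=im[...,0],im[...,1],im[...,2]
    u=proj(s,np.array([.504,.277,.0725]))
    c,a=blob((r>150)&(r-g>50)&(g-b>30),u,10) if n=="side" else blob((r>120)&(r-g>50)&(g-b>20),u,10)
    print(n,"pin exp",u.round(1),"got",c,a)
    if c is not None: pr.append(ray(s,c));print(onz(pr[-1],.0725))
    u=proj(s,H);x,y=u.round().astype(int)
    gr=cv2.cvtColor(s["pixels"],cv2.COLOR_RGB2GRAY);print(n,"hole exp",u.round(1));print(gr[y-5:y+6,x-5:x+6])
    c,a=blob((r>110)&(g<80)&(b<80),proj(s,model("leaf_pad",q,0)),12);print("pad",c,a)
    if c is not None: rr.append(ray(s,c));print(onz(rr[-1],.070))
if len(pr)>1:print("pin tri",tri(pr))
if len(rr)>1:print("pad tri",tri(rr),model("leaf_pad",q,0))
s=dict(np.load("w3.npz"));g=cv2.cvtColor(s["pixels"],cv2.COLOR_RGB2GRAY);print(g[242:255,115:129])
w=np.clip(150-g[242:255,115:129].astype(float),0,None)
print(onz(ray(s,(122.5,248.5),True),.0796))
c,a=blob((s["pixels"][...,0]>200)&(s["pixels"][...,1]<90)&(s["pixels"][...,2]<90),(104,232),12);print("wpad",c,a,onz(ray(s,c,True),.070))
E
```

```text
side pin exp [264.2 290.8] got [264.17241379 288.70689655] 58
[0.50615005 0.27122244 0.0725    ]
side hole exp [291.5 231.6]
[[216 215 216 218 217 211 181 136 103  98  98]
 [214 215 214 213 214 208 186 147 113 102  97]
 [215 215 210 196 196 204 200 174 147 127 110]
 [216 214 205 174 172 191 209 204 189 168 148]
 [216 215 204 166 152 175 205 216 212 199 189]
 [214 216 207 178 153 164 190 216 219 214 209]
 [207 214 212 198 176 170 183 212 217 217 217]
 [186 203 212 211 203 197 196 211 216 217 216]
 [156 173 190 204 210 211 210 214 216 217 217]
 [131 142 158 173 190 205 212 215 218 218 217]
 [103 116 130 142 158 175 189 205 213 217 217]]
pad [297.97777778 226.55555556] 45
[0.48805847 0.03644635 0.07      ]
top pin exp [161.5 238.5] got [160. 238.] 21
[0.50534294 0.2809909  0.0725    ]
top hole exp [239.5 241.1]
[[116 114 113 116 115 106 106 112 113 117 115]
 [113 112 112 119 111 116 107 111 114 116 114]
 [114 112 111 112 118 116 116 118 114 112 114]
 [115 112 116 100  86  83  91 108 113 116 111]
 [117 116  98  72  49  44  50  84 108 118 116]
 [110 118  87  49  39  48  55  80 113 117  98
[... 604 characters left out ...]
3]
 [225 224 219 212 169 152 128  82  60  60 102 179 227 224]
 [225 219 213 188 147 128  91  59  56  46  55 127 207 225]
 [226 216 199 165 131 102  58  57  51  34  39  99 202 226]
 [224 210 190 153 121  73  46  44  43  37  40  98 200 226]
 [226 213 182 151 103  57  39  44  45  35  43 123 210 225]
 [226 217 177 155 104  70  38  36  34  36  59 156 222 225]
 [223 223 186 159 125  95  49  34  34  44 107 190 226 224]
 [223 224 210 176 150 131  96  73  74 114 192 230 225 221]
 [223 219 221 210 189 168 152 147 154 190 226 226 221 221]
 [223 222 218 222 221 219 213 208 215 227 224 224 222 221]]
[0.49774836 0.07165107 0.0796    ]
wpad [104.18944844 232.20383693] 417 [0.48871755 0.03729875 0.07      ]
```

{"fn": "step_arm", "kwargs": {"series": [[0.1, -40, 4, 0, 0], [0.1, -80, 8, 0, 0], [0.1, -120, 11, 0, 0], [0.1, -153, 14, 20, 0], [0.1, -153, 14, 60, 0], [0.1, -153, 14, 90, 0], [0.1, -153, 14, 90, 0]]}}

```text
time: 10.3
tool_pos: [0.5047, 0.2752, 0.1421]
ee_rot: [-3.141, -0.007, -2.854]
wrist_force: [-0.4, -0.7, -0.3]
width: 0.0518
```

```bash
python3 - <<'E'
from bench import cams
from h import *
a=[]
for n,k in [("side",3),("wrist",2)]:
    s=cams.snapshot(n);im=s["pixels"][:,:,::-1]
    if n=="side": im=im[180:380,180:380]
    else: im=im[150:350,160:360]
    a.append(cv2.resize(im,(400,400)))
cv2.imwrite("pics/p4.png",np.hstack(a))
E
```

```text
(no output)
```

View pics/p4.png

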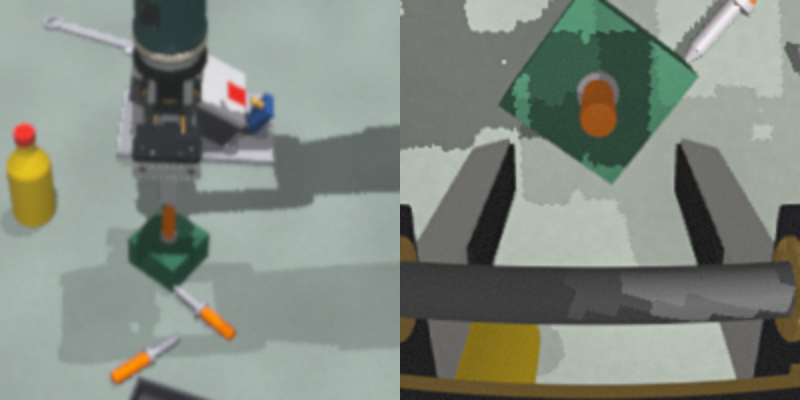

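The pin handle (598,120 in the wrist crop) is centred between the fingertips (513 and 680). I go down and grip.

{"fn": "step_arm", "kwargs": {"series": [[0.1, 0, 1, 40, 0], [0.1, 0, 1, 75, 0], [0.1, 0, 1, 85, 0], [-1, 0, 1, 85, 0], [-1, 0, 1, 85, 0], [-1, 0, 1, 85, 0], [-1, 0, 1, 85, 0], [-1, 0, 1, 85, 0]]}}

```text
time: 11.4
tool_pos: [0.5067, 0.2772, 0.0614]
ee_rot: [3.141, 0.002, -2.854]
wrist_force: [-0.3, 0.5, 2.6]
width: 0.0143
```

Gripped, width 14.3 mm. Now I raise the pin until only its tip is in the block's hole, then pivot it about 32° in the jaws against the rim, with the handle leaning towards the robot.

{"fn": "step_arm", "kwargs": {"series": [[-1, 0, 0, -12, 0], [-1, 0, 0, -24, 0], [-1, 0, 0, -32, 0], [-1, 0, 0, -32, 0], [-1, 7, 0, -32, 0], [-1, 13, 0, -32, 0], [-1, 19, 0, -31, 0], [-1, 25, 0, -29.5, 0], [-1, 31.5, 0, -27.5, 0], [-1, 38, 0, -24.5, 0], [-1, 38, 0, -24.5, 0]]}}

```text
time: 12.78
tool_pos: [0.4684, 0.2659, 0.0842]
ee_rot: [3.141, -0.002, -2.854]
wrist_force: [1.1, 1.2, 1.3]
width: 0.0146
```

```bash
python3 - <<'E'
from bench import cams
from h import *
a=[]
for n in ["side","wrist"]:
    s=cams.snapshot(n);im=s["pixels"][:,:,::-1]
    im=im[240:340,220:320] if n=="side" else im[150:350,160:360]
    a.append(cv2.resize(im,(400,400)))
cv2.imwrite("pics/p5.png",np.hstack(a))
E
```

```text
(no output)
```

View pics/p5.png

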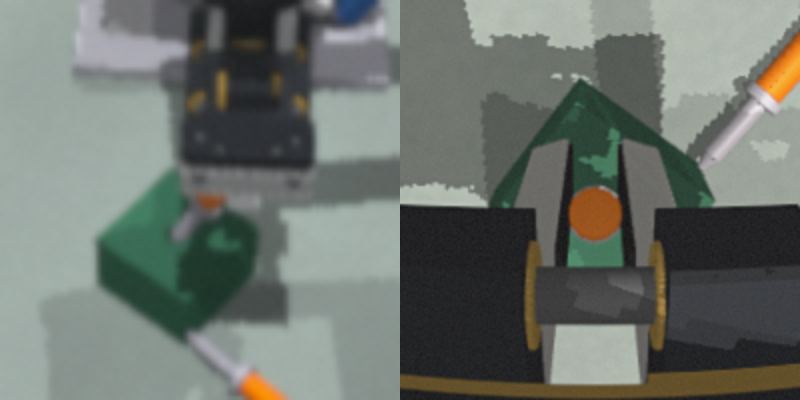

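The pin is now tilted in the jaws: the wrist crop shows the handle end-on at (595,215), and the side crop shows the shank going down-left to (178,235). I carry it to 15 mm short of the leaf hole along its axis.

{"fn": "step_arm", "kwargs": {"series": [[-1, 0, 0, -25, 0], [-1, 0, 0, -60, 0], [-1, 10, -30, -80, 0], [-1, 25, -65, -85, 0], [-1, 40, -105, -85, 0], [-1, 55, -145, -80, 0], [-1, 70, -180, -70, 0], [-1, 75.5, -195, -60, 0], [-1, 75.5, -195, -53, 0], [-1, 75.5, -195, -53, 0], [-1, 75.5, -195, -53, 0]]}}

```text
time: 14.25
tool_pos: [0.4527, 0.0588, 0.1381]
ee_rot: [3.141, 0.0, -2.853]
wrist_force: [-0.1, 0.5, -0.9]
width: 0.0142
```

```bash
python3 - <<'E'
from bench import cams,models,robot
from h import *
o=robot.get_obs();T=np.array(o["tool_pos"]);R=Ro.from_euler("xyz",o["ee_rot"]).as_matrix()
jx=-R[:,0];G=T-.019*R[:,2];ph=np.radians(32)
tip=G+.075*(np.sin(ph)*jx+np.cos(ph)*R[:,2]);H=np.array([.497,.0712,.0796])
print(T,tip)
a=[]
for n in ["side","top"]:
    s=cams.snapshot(n);im=s["pixels"][:,:,::-1].copy()
    for l in ["pin","pin_collar","leaf_hole"]: print(n,l,[(np.round(d["position"],4).tolist(),round(d["p"],2)) for d in models.pinpoint(s,l)[:2]])
    c=proj(s,H).round().astype(int);x0,y0=c-[30,30]
    b=cv2.resize(im[y0:y0+60,x0:x0+60],(400,400),interpolation=cv2.INTER_CUBIC)
    for X,col in [(tip,(255,0,255)),(H,(0,255,0))]:
        p=(proj(s,X)-[x0,y0]+.5)*400/60;cv2.drawMarker(b,tuple(int(v) for v in p),col,0,12,1)
    a.append(b)
cv2.imwrite("pics/p6.png",np.hstack(a))
E
```

```text
[0.452749   0.05880854 0.13809867] [0.49084483 0.07015136 0.09349921]
side pin [([0.4827, 0.32, 0.0153], 0.57), ([0.4545, 0.3788, 0.0081], 0.54)]
side pin_collar [([0.4461, 0.335, 0.0106], 0.79), ([0.5482, 0.0526, 0.001], 0.75)]
side leaf_hole [([0.4964, 0.0724, 0.0774], 0.6)]
top pin [([0.4555, 0.3825, 0.0135], 0.59), ([0.4838, 0.3205, 0.0131], 0.58)]
top pin_collar [([0.4456, 0.3345, 0.0119], 0.61), ([0.4783, 0.415, 0.0097], 0.59)]
top leaf_hole [([0.4959, 0.0682, 0.0796], 0.67)]
```

View pics/p6.png

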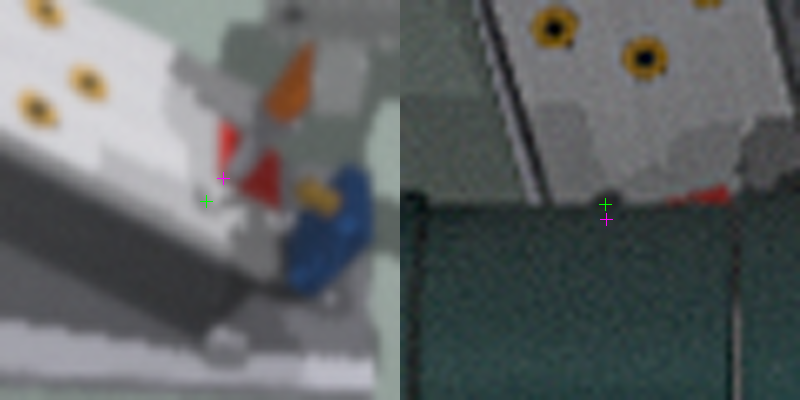

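```bash
python3 - <<'E'
from bench import cams,robot
from h import *
o=robot.get_obs();T=np.array(o["tool_pos"]);R=Ro.from_euler("xyz",o["ee_rot"]).as_matrix()
jx=-R[:,0];G=T-.019*R[:,2];H=np.array([.497,.0712,.0796])
s=cams.snapshot("side");im=s["pixels"][:,:,::-1].copy()
x0,y0=proj(s,H).round().astype(int)-[18,30];K=16
b=cv2.resize(im[y0:y0+38,x0:x0+40],None,fx=K,fy=K,interpolation=cv2.INTER_CUBIC)
P=lambda X:tuple(int(v) for v in (proj(s,X)-[x0,y0]+.5)*K)
for d,col in [(26,(255,0,0)),(32,(255,0,255)),(38,(0,255,255))]:
    a=np.sin(np.radians(d))*jx+np.cos(np.radians(d))*R[:,2]
    for l in (-.015,.035,.075): cv2.drawMarker(b,P(G+l*a),col,0,12,1);print(d,l,P(G+l*a))
cv2.drawMarker(b,P(H),(0,255,0),1,12,1);cv2.imwrite("pics/p7.png",b)
E
```

```text
26 -0.015 (663, 83)
26 0.035 (506, 286)
26 0.075 (386, 441)
32 -0.015 (671, 87)
32 0.035 (487, 277)
32 0.075 (346, 423)
38 -0.015 (679, 92)
38 0.035 (469, 267)
38 0.075 (309, 402)
```

View pics/p7.png

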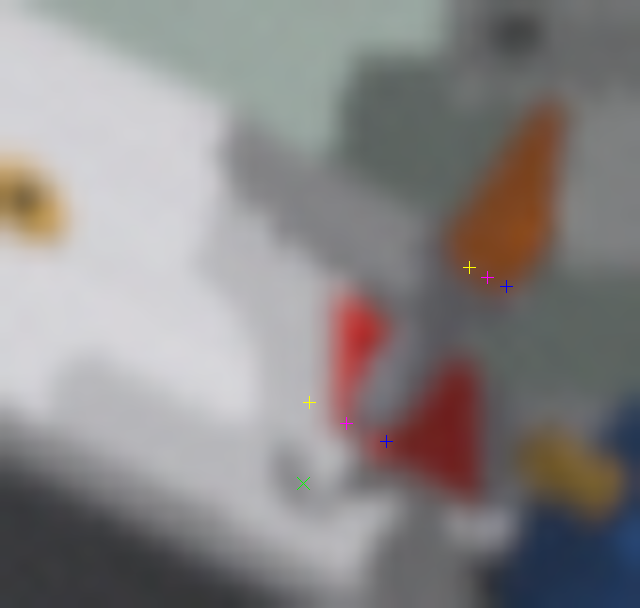

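The 32° prediction fits the shank's right edge and the collar (487,277). The estimated tip sits about 2.4 mm uphill of the hole axis, so I correct that and enter the taper gently.

{"fn": "step_arm", "kwargs": {"series": [[-1, 2.4, -0.7, 0, 0], [-1, -1, -0.7, 5.5, 0], [-1, -4, -0.7, 10.2, 0], [-1, -6, -0.7, 13.5, 0], [-1, -7.5, -0.7, 16, 0], [-1, -9, -0.7, 18.2, 0], [-1, -10.3, -0.7, 20.4, 0], [-1, -10.3, -0.7, 20.4, 0]]}}

```text
time: 15.7
tool_pos: [0.4627, 0.0601, 0.1174]
ee_rot: [3.141, -0.0, -2.854]
wrist_force: [-0.2, -0.7, -0.9]
width: 0.0144
```

{"fn": "step_arm", "kwargs": {"series": [[-1, -1.6, 0, 2.5, 0], [-1, -3.2, 0, 5, 0], [-1, -4.2, 0, 6.8, 0], [-1, -5.3, 0, 8.5, 0], [-1, -5.3, 0, 8.5, 0]]}}

```text
time: 16.32
tool_pos: [0.4677, 0.0615, 0.1089]
ee_rot: [3.141, -0.0, -2.854]
wrist_force: [-0.4, -0.3, -0.2]
width: 0.0137
```

{"fn": "step_arm", "kwargs": {"series": [[-1, -2.1, 0, 3.4, 0], [-1, -4.2, 0, 6.8, 0], [-1, -6.4, 0, 10.2, 0], [-1, -8.5, 0, 13.6, 0], [-1, -9.5, 0, 15.3, 0], [-1, -9.5, 0, 15.3, 0]]}}

```text
time: 17.08
tool_pos: [0.4761, 0.0643, 0.0938]
ee_rot: [3.141, -0.002, -2.854]
wrist_force: [-4.9, -0.2, 3.4]
width: 0.0144
```

```bash
python3 - <<'E'
from bench import cams
from h import *
a=[]
for n in ["side","wrist"]:
    s=cams.snapshot(n);im=s["pixels"][:,:,::-1]
    im=im[195:255,265:325] if n=="side" else im[150:350,160:360]
    a.append(cv2.resize(im,(400,400),interpolation=cv2.INTER_CUBIC))
cv2.imwrite("pics/p8.png",np.hstack(a))
E
```

```text
(no output)
```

View pics/p8.png

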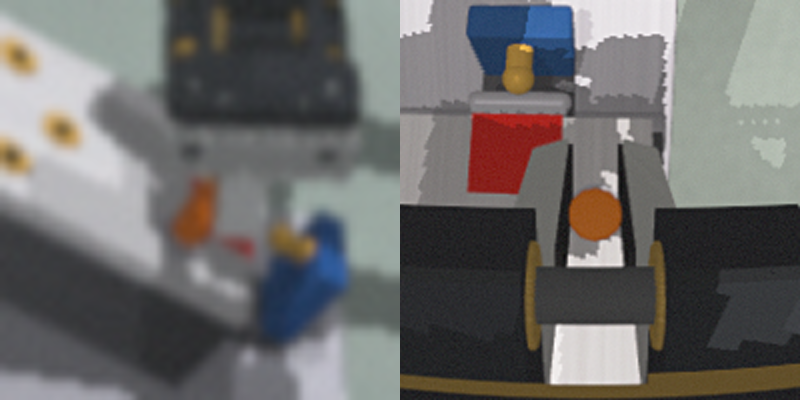

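The pin is deep in the hole; the collar (side crop ≈190,245) is almost on the leaf. I push the last few millimetres.

{"fn": "step_arm", "kwargs": {"series": [[-1, -0.8, 0, 1.3, 0], [-1, -1.6, 0, 2.6, 0], [-1, -2.4, 0, 3.8, 0], [-1, -3.2, 0, 5.1, 0], [-1, -3.2, 0, 5.1, 0]]}}

```text
time: 17.8
tool_pos: [0.4767, 0.0643, 0.0931]
ee_rot: [-3.141, -0.006, -2.854]
wrist_force: [-22.3, -2.6, 26.8]
width: 0.0141
```

About 34 N along the axis with no motion: it is home or nearly. I take off the load, release, retreat and measure.

{"fn": "step_arm", "kwargs": {"series": [[-1, 2.4, 0, -3.8, 0], [-1, 2.8, 0, -4.5, 0], [-0.4, 2.8, 0, -4.5, 0], [-0.4, 2.8, 0, -4.5, 0], [-0.4, 15, 0, -24, 0], [-0.4, 28, 0, -45, 0], [-0.4, 50, 0, -80, 0], [-1, 100, 0, -100, 0], [-1, 150, 0, -100, 0], [-1, 150, 0, -100, 0]]}}

```text
time: 19.05
tool_pos: [0.3352, 0.0221, 0.1893]
ee_rot: [-3.14, 0.004, -2.856]
wrist_force: [0.3, -0.5, 0.5]
width: 0.0021
```

```bash
python3 - <<'E'
from bench import cams,models
from h import *
q=np.load("q.npy");H=np.array([.497,.0712,.0796]);a=[]
jx=np.array([np.cos(q[2]),np.sin(q[2]),0]);n=-np.sin(A)*jx+np.cos(A)*np.array([0,0,1.])
pts=[H,H+.005*n,H+.05*n]
for nm in ["side","top","wrist"]:
    s=cams.snapshot(nm)
    for l in ["pin","pin_collar","leaf_hole","leaf_pad","leaf_hinge"]: print(nm,l,[(np.round(d["position"],4).tolist(),round(d["p"],2)) for d in models.pinpoint(s,l) if abs(d["position"][1]-.07)<.08][:2])
    if nm=="wrist": break
    im=s["pixels"][:,:,::-1].copy();x0,y0=(proj(s,H+.02*n)-[16,22]).round().astype(int);K=12
    b=cv2.resize(im[y0:y0+44,x0:x0+33],None,fx=K,fy=K,interpolation=cv2.INTER_CUBIC)
    for X in pts:
        p=(proj(s,X)-[x0,y0]+.5)*K;cv2.drawMarker(b,tuple(int(v) for v in p),(255,0,255),0,12,1)
    a.append(b)
cv2.imwrite("pics/p9.png",np.hstack(a))
E
```

```text
side pin [([0.5169, 0.0788, 0.0473], 0.62)]
side pin_collar [([0.4928, 0.0699, 0.0784], 0.51)]
side leaf_hole [([0.4972, 0.0697, 0.0801], 0.83)]
side leaf_pad [([0.4866, 0.0359, 0.07], 0.67)]
side leaf_hinge [([0.6099, 0.0711, 0.1424], 0.88)]
top pin [([0.5208, 0.0775, 0.046], 0.61)]
top pin_collar [([0.4919, 0.072, 0.0771], 0.65)]
top leaf_hole [([0.4974, 0.0695, 0.079], 0.82)]
top leaf_pad [([0.4902, 0.0355, 0.0693], 0.73)]
top leaf_hinge [([0.6086, 0.0717, 0.1475], 0.96), ([0.4965, 0.0695, 0.0809], 0.63)]
wrist pin [([0.5174, 0.074, 0.0442], 0.46), ([0.4958, 0.07, 0.0842], 0.31)]
wrist pin_collar [([0.4946, 0.0671, 0.0772], 0.41)]
wrist leaf_hole [([0.4992, 0.0702, 0.086], 0.58)]
wrist leaf_pad []
wrist leaf_hinge []
```

View pics/p9.png

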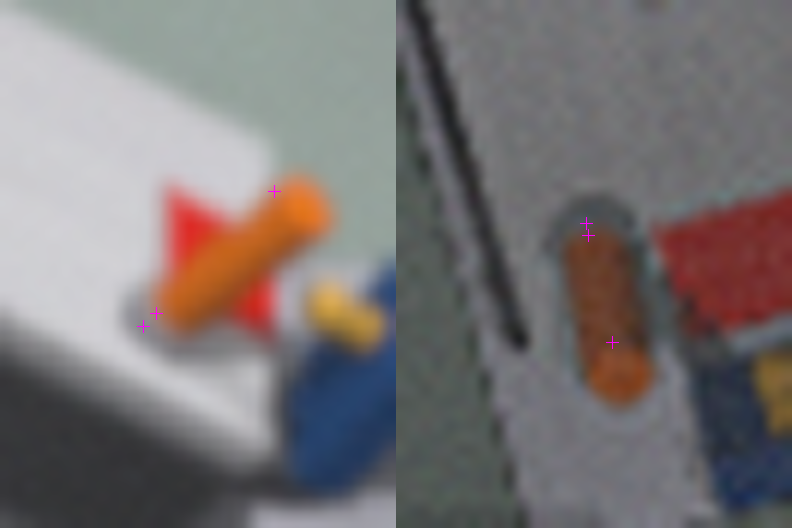

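The pin is through both parts, but its handle end sits about 6 mm lower and nearer the robot than a flush pin would put it. That suggests it leans about 0.1 rad with the collar not flat. I'll re-grip the handle and feel for the play, so I can straighten it and seat it flush.

{"fn": "step_arm", "kwargs": {"series": [[-0.4, -50, 0, 0, 0], [-0.4, -100, 0, 20, 0], [-0.4, -122, 0, 55, 0], [-0.4, -135, 0, 76, 0], [-0.4, -147, 0, 95.5, 0], [-0.4, -147, 0, 95.5, 0], [-1, -147, 0, 95.5, 0], [-1, -147, 0, 95.5, 0], [-1, -147, 0, 95.5, 0], [-1, -147, 0, 95.5, 0]]}}

```text
time: 21.2
tool_pos: [0.4775, 0.0643, 0.0943]
ee_rot: [-3.141, 0.002, -2.854]
wrist_force: [-0.2, 0.7, 3.1]
width: 0.0144
```

{"fn": "step_arm", "kwargs": {"series": [[-1, -1, 0, -0.6, 0], [-1, -2, 0, -1.2, 0], [-1, -2, 0, -1.2, 0]]}}

```text
time: 21.58
tool_pos: [0.4781, 0.0644, 0.0944]
ee_rot: [-3.141, -0.003, -2.854]
wrist_force: [-4.9, -0.8, 5.4]
width: 0.0141
```

{"fn": "step_arm", "kwargs": {"series": [[-1, -1, 0, -0.6, 0], [-1, -2, 0, -1.2, 0], [-1, -2, 0, -1.2, 0]]}}

```text
time: 21.95
tool_pos: [0.4785, 0.0646, 0.0947]
ee_rot: [3.141, -0.006, -2.854]
wrist_force: [-5.9, -2.1, 4.9]
width: 0.0141
```

{"fn": "step_arm", "kwargs": {"series": [[-1, -1.1, 0, 1.7, 0], [-1, -2.1, 0, 3.4, 0], [-1, -3.2, 0, 5.1, 0], [-1, -3.2, 0, 5.1, 0]]}}

```text
time: 22.45
tool_pos: [0.4814, 0.0657, 0.0938]
ee_rot: [-3.142, -0.005, -2.854]
wrist_force: [-14.6, -2.9, 22.6]
width: 0.0142
```

{"fn": "step_arm", "kwargs": {"series": [[-1, -1, 0, 1.7, 0], [-1, -1, 0, 1.7, 0], [-1, 1.8, 0, -3.4, 0], [-0.4, 1.8, 0, -3.4, 0], [-0.4, 1.8, 0, -3.4, 0], [-0.4, 14, 0, -23, 0], [-0.4, 27, 0, -44, 0], [-0.4, 49, 0, -79, 0], [-1, 99, 0, -99, 0], [-1, 149, 0, -99, 0], [-1, 149, 0, -99, 0]]}}

```text
time: 23.82
tool_pos: [0.3397, 0.0238, 0.1894]
ee_rot: [-3.141, 0.002, -2.856]
wrist_force: [0.2, 0.4, 0.2]
width: 0.0022
```

```bash
cat > m.py <<'E'
from bench import cams,models
from h import *
q=np.load("q.npy");H=np.array([.497,.0712,.0796])
jx=np.array([np.cos(q[2]),np.sin(q[2]),0]);jy=np.array([-jx[1],jx[0],0]);n=-np.sin(A)*jx+np.cos(A)*np.array([0,0,1.]);up=np.cos(A)*jx+np.sin(A)*np.array([0,0,1.])
S=[cams.snapshot("side"),cams.snapshot("top"),cams.snapshot("wrist")]
M=[]
for k,s in enumerate(S[:2]):
    hsv=cv2.cvtColor(s["pixels"],cv2.COLOR_RGB2HSV)
    m=((hsv[...,0]>=3)&(hsv[...,0]<=18)&(hsv[...,1]>140)&(hsv[...,2]>75)).astype(np.uint8)
    z=np.zeros_like(m);x,y=proj(s,H+.025*n).astype(int);z[y-14:y+15,x-14:x+15]=1;m*=z
    # keep largest component
    c,l,st,_=cv2.connectedComponentsWithStats(m);m=(l==1+np.argmax(st[1:,4])).astype(np.uint8)
    M.append(m);print("area",m.sum())
# silhouette fit: handle cylinder (r 7.5, 45 long) drawn as hull of circles, params: base point b (3), tilt along up, tilt along jy
def sil(s,b,ax):
    e1=np.cross(ax,jy);e1/=np.linalg.norm(e1);e2=np.cross(ax,e1);t=np.linspace(0,2*np.pi,24,endpoint=False)
    p=np.array([proj(s,b+L*ax+.0075*(np.cos(a)*e1+np.sin(a)*e2)) for L in (0,.045) for a in t],np.float32)
    return cv2.convexHull(p)
def feats(poly):
    o=cv2.moments(poly);u,v=o["m10"]/o["m00"],o["m01"]/o["m00"]
    C=np.array([[o["mu20"],o["mu11"]],[o["mu11"],o["mu02"]]])/o["m00"]
    w,V=np.linalg.eigh(C);d=V[:,1]*np.sign(V[0,1]+1e-9 if abs(V[0,1])>.5 else V[1,1])
    return np.array([u,v,*(d*np.sqrt(w[1])*2)])
F=[feats(max(cv2.findContours(cv2.resize(m,None,fx=8,fy=8,interpolation=cv2.INTER_LINEAR),0,1)[0],key=cv2.contourArea).astype(np.float32)/8) if 0 else feats_m for m,feats_m in [(m,None) for m in M]] if 0 else []
for m in M:
    o=cv2.moments(m,True);u,v=o["m10"]/o["m00"],o["m01"]/o["m00"]
    C=np.array([[o["mu20"],o["mu11"]],[o["mu11"],o["mu02"]]])/o["m00"];w,V=np.linalg.eigh(C);d=V[:,1]
    F.append((np.array([u,v]),d,np.sqrt(w[1])))
def res(p):
    b=H+p[0]*n+p[1]*up+p[2]*jy;ax=n+p[3]*up+p[4]*jy;ax/=np.linalg.norm(ax);r=[]
    for s,(c,d,sd) in zip(S,F):
        f=feats(sil(s,b,ax));dd=f[2:]/np.linalg.norm(f[2:])
        r+=[*(f[:2]-c),6*(dd[0]*d[1]-dd[1]*d[0])]
    return np.array(r+[(p[4])*10])
r=least_squares(res,[.005,0,0,0,0],x_scale=[.01,.01,.01,.1,.1])
print("gap along n, up, y mm",np.round(r.x[:3]*1e3-[5,0,0],1),"tilt up,y",np.round(r.x[3:],3),"res",np.round(r.fun,2))
for s,nm in zip(S,["side","top","wrist"]):
    for l in ["pin","pin_collar","leaf_hole","leaf_pad"]:
        P=[np.array(d["position"])-H for d in models.pinpoint(s,l) if abs(d["position"][1]-.07)<.06][:1]
        if P: print(nm,l,"n,up,y:",np.round([1e3*P[0]@v for v in (n,up,jy)],1))
E
python3 m.py
```

```text
area 80
area 23
gap along n, up, y mm [ 3.4 -4.4  0.7] tilt up,y [-0.025 -0.016] res [ 1.04 -0.08 -0.12 -0.9  -2.89 -5.82 -0.16]
side pin n,up,y: [-39.   -2.6   0.4]
side pin_collar n,up,y: [ 1.9 -4.6 -1.8]
side leaf_hole n,up,y: [ 2.3 -1.1 -0.1]
side leaf_pad n,up,y: [  2.5 -20.  -31.2]
top pin n,up,y: [-40.7  -1.7   1.9]
top pin_collar n,up,y: [ 2.8 -4.4  0.4]
top leaf_hole n,up,y: [ 0.8 -1.2 -0.7]
top leaf_pad n,up,y: [ -2.9 -19.9 -29.1]
wrist pin n,up,y: [-40.   -2.5   0.8]
wrist pin_collar n,up,y: [ 0.7 -4.4 -0.6]
wrist leaf_hole n,up,y: [ 2.   3.1 -1.3]
```

```bash
sed -i '/^F=\[feats/c F=[]' m.py; sed -i 's/hsv\[...,1\]>140)&(hsv\[...,2\]>75)/hsv[...,1]>(140 if k==0 else 110))\&(hsv[...,2]>(75 if k==0 else 45))/' m.py
sed -i '/^    M.append/a\    ys,xs=np.nonzero(m);crop=s["pixels"][ys.min()-5:ys.max()+6,xs.min()-5:xs.max()+6,::-1].copy();mm=m[ys.min()-5:ys.max()+6,xs.min()-5:xs.max()+6];V=globals().setdefault("VV",[]);b=cv2.resize(crop,(380,480),interpolation=cv2.INTER_CUBIC);cs=cv2.findContours(cv2.resize(mm,(380,480),interpolation=cv2.INTER_NEAREST),0,1)[0];cv2.drawContours(b,cs,-1,(255,0,255),1);V.append(b)' m.py
echo 'cv2.imwrite("pics/p10.png",np.hstack(VV))' >> m.py
python3 m.py | head -4
```

```text
area 79
area 56
gap along n, up, y mm [ 1.4 -3.8 -0.5] tilt up,y [0.002 0.   ] res [ 0.18 -0.03 -0.17 -0.12 -0.16  0.19  0.  ]
side pin n,up,y: [-37.7  -1.6   2.3]
```

View pics/p10.png

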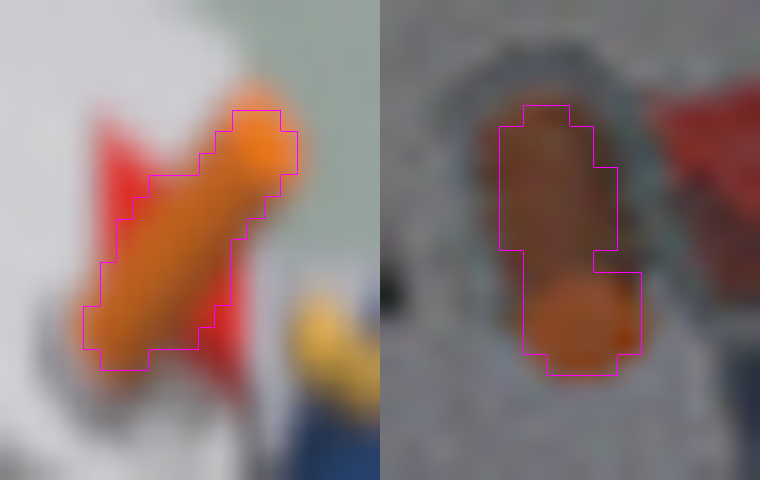

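The corrected silhouette fit has residuals under 0.2 px. It puts the handle on the hole axis (tilt ≈0.00 rad) with the collar about 1.4 mm from the nominal leaf face, which is within measuring error of seated. The gripper is clear of everything, so I hand in.

```bash
python3 -c "
from bench import robot
o=robot.get_obs();print(o['time'],o['tool_pos'],o['wrist_force']);print(robot.close_job())"
```

```text
25.325 [0.34105338 0.02408104 0.18947918] [0.43179689 0.23321805 1.0180049 ]
the job is handed in; nothing more can be done
None
```

I closed the leaf and put the lock pin in its hole, then handed the job in at 25.3 s; the hand-in gave no verdict.

- **Leaf:** I pushed the red pad down slowly; wrist readings reached about 20 N. It passed the catch and stayed shut with the hand off, with a fitted angle of about 0.
- **Pin:** I took the upright pin from the green block, the one farthest to the robot's right. I pivoted it about 32° in the jaws against the block's hole and pushed it through the leaf into the jig. After the first release it looked about 0.1 rad off the hole's axis, so I gripped it again, straightened it, pushed it home at about 28 N and let go.

**Last checks:**
- **Angle and gap:** the camera fit shows the pin along the hole's axis (tilt about 0.00 rad). The collar is about 1.4 mm off the leaf along that axis, which is within the measuring error.
- **Disagreement:** the fit and the trained networks put the collar about 4 mm downhill of my estimate of the hole. The pin has only 1.5 mm of play, and the pad and hole readings also lean about 1 mm downhill. I take most of that as measurement error, but I did not prove it.
- **Failed check:** an earlier run of the same fit used a bad colour mask in the top picture, so I discarded it.
- **Bystanders:** I planned the moves clear of the V-block, wrench and oil bottle and met no unexpected force, but I did not measure their positions again at the end.

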